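Fit the overflow pipe and hold up the lid of the settling tank

TASK

Get the settling tank ready for me to fill: push the taller of the two loose grey overflow pipes fully down over the drain spigot in the tank's open well, so that it stands upright on the spigot's collar. Then let go of the pipe, lift the steel lid of the covered side (it has a bar handle) to 45 degrees and finish there, still holding it: nothing else keeps the lid up, so the program ends with the gripper holding the lid open while I pour. Leave the other things on the bench where they are.

Things in the scene. Friction and masses are not known exactly. Their poses are not given: they have to be found in the camera images.
- tank: Fixed off-white plastic settling tank, 260 mm (its x) by 380 (y) by 140 high, walls 4, inner floor 10 above the bench. Origin: centre of its underside; x away from the robot (yaw within 0.25 rad), y left, z up. A weir at y = +30 mm (top 128 mm above the bench) divides it: left of it (y 32 to 186 mm) an open well with the drain spigot, right of it the side under the hinged lid.
- drain_seat (a point): Centre of the top of the drain fitting's collar, where the pipe's foot comes to rest: on the spigot's axis, tank frame (0, 110, 16) mm. The collar is 54 mm in diameter. Axes as the tank's.
- spigot_top (a point): Centre of the top of the upright grey drain spigot, tank frame (0, 110, 50) mm: the spigot is 29 mm in diameter and stands 34 mm above the collar, its last 5 mm tapering to 21 mm.
- overflow_pipe: The taller loose grey plastic pipe, to be fitted: a plain straight tube open at both ends, outside diameter 40 mm, bore 33 mm, 105 mm long, about 90 g, standing upright on the bench to the robot's right. Origin: centre of its lower end; z along the tube. Home on the spigot, its top is 19 mm below the tank's rim.
- short_pipe: The shorter loose pipe, same material and diameters but only 60 mm long, standing upright on the bench to the robot's right; it may be nearer or farther than the taller one. To be left alone. Origin: centre of its lower end.
- lid (a joint): Hinge angle of the lid, rad: 0 shut (level on the tank's rim), growing as its front edge rises; 0.785 is 45 degrees; stops at 1.2. The hinge is free, and the lid (about 0.6 kg) falls shut from any angle when let go.
- lid_handle (a point): Middle of the lid's handle: a round steel bar, 12 mm diameter, 120 mm long, parallel to the hinge (the tank's y), a leg at each end, its axis 38 mm above the lid's top face and 62 mm behind the lid's front edge. It can be pinched from above; the round bar turns between the pads as the lid rises. Shut, it lies at tank frame (-72, -81, 184) mm.
- lid_hinge (a point): Point on the lid's hinge axis at the tank's far rim, tank frame (128, -81, 141) mm; the axis runs along the tank's y. In the lid's own frame (origin here, tilting with it) the lid is a plate from x = -262 mm (front edge) to 0, 218 mm wide in y, z 0 to 5 mm, and the handle's axis lies at x = -200, z = 43 mm.
- dish_a: Loose unglazed clay tart dish, 94 mm across, 36 mm high, behind the pipes; origin centre of its underside. To be left alone.
- dish_b: Loose unglazed clay tart dish like the other, in front of the tank near the robot; origin centre of its underside. To be left alone.
- bottle: Loose white plastic bottle, 64 mm in diameter, 160 mm high, just to the left of the tank; origin centre of its underside. To be left alone.
- jug: Loose white plastic mug, 84 mm across, 100 mm high, on the left of the bench; origin centre of its underside. To be left alone.
- brush: Loose brush lying in front of the tank near the robot, along the tank's front; origin under its middle. To be left alone.
- scraper: Loose spatula-shaped scraper lying on the bench to the right of the pipes; origin under its middle. To be left alone.

How it is judged:
By the outcome, as a careful person would: the job done as asked, in the order asked, and still so for the second after the job is handed in, while the arm keeps its last pose, push and grip.
It also fails if it takes over 64 s, if anything falls off the work surface, if the arm or the gripper's body presses on something with over 40 N, if the wrist force passes 120 N, or if a joint passes its speed limit or range.

ROBOT

A 6-joint arm with a two-finger parallel gripper is mounted at the origin on the work surface. World frame = base frame: x ahead of the robot, y to its left, z up, the work surface at z = 0. Lengths are in m, angles in rad, forces in N, time in s.
With the tool pointing down it reaches from about 0.35 to 0.975 m from the base axis. Payload 7.1 kg.
Tool frame: the origin (TCP) lies midway between the tips of the shut fingers; the grasp point (between the pads) lies 19 mm behind it (grasp_offset is the z of the grasp point in the tool frame, in m); z points along the fingers, y is the direction in which the jaws open and shut (so a half turn about z gives the same grasp; the last joint's range is limited). The gripper opens to 88 mm and grips with 3 to 60 N. Pads are 20 mm wide; open, the fingers measure 115 mm over their backs; the gripper's body (75 mm by 178 mm) begins 61 mm behind the grasp point.
Start: joints at [1.129, 0.423, 1.63, -0, 1.089, -0.019], TCP at [0.256, 0.57, 0.223] pointing down, gripper open.
Joint ranges: [-3, 3], [-0.9, 2.11], [0.09, 2.58], [-1.31, 4.45], [0.11, 2.69], [-2.54, 2.54]. Speed limits (rad/s): [2.39, 2.39, 3.01, 3.14, 3.14, 3.14].

INTERFACE

Orientations are given as a 3x3 rotation matrix whose columns are the frame's x, y, z axes.
In Python, from workcell import sense, grab_frame, camera_model, job_done, cut_out, pinpoint, grasp_offset gives the robot as it stands. The module is installed in compiled form; this text tells all that it offers.
- The arm moves only by the tool send_rows, never from a script. Its argument "moves" is a list of rows, each a list of 7 numbers: the shift along the world's x, y, z in m, then the turn, a rotation vector about the world's x, y, z in rad, then the gripper command: -1 is shut, 1 is fully open, values between are in proportion. In form: [[x, y, z, rx, ry, rz, jaw], ...]. A call has 1 to 10 rows; each row shifts and turns the pose as measured when the row begins; what a row does not reach is not made up. A row lasts 1/10 s, in which the tool goes at most 50 mm and 8.59 degrees, less where a joint would pass 70% of its speed; a pose out of reach is approached as far as the arm can. A call is refused whole if a number of a shift passes 0.05 or a number of a turn 0.15, either way. A call with a gripper value outside its range is refused whole. The fingers move at their own pace and stop on an object; "newtons" is the grip in N (left out, the last holds). Time passes only in rows, so rows that do not move let the fingers close. It gives the time, the measured TCP pose, the force and the opening at its end, in the units of the state.
- sense(): the state, without advancing time (a new reading comes with each control period).
- grab_frame(name): name is "scene" or "top" or "wrist"; returns (picture, depth): 400x640x3 uint8, red, green, blue; 400x640 float32, m along the optical axis (not along the pixel's ray), 0 where there is no reading.
- camera_model(name): a dict with "fovy" (degrees; the focal length in pixels is half the picture's height over the tangent of half this angle, whatever the lens; pixels are square), "cx", "cy" (the principal point, pixels), "R" (3x3) and "t" (3): a world point X has camera coordinates R X + t; the wrist camera has in their place "T_tool_cam" (4x4, takes a point from camera to tool coordinates, whose origin is the TCP and whose axes are the flange's). Camera axes: x right, y down, z forward; pixel columns grow to the right and rows downward; lengths in m; the calibration is good to about 2 mm. A picture is of the moment at which its call begins: read the wrist's pose just before it. camera_model takes no time and is no camera call.
- job_done(): hands the job in, once; it reports no verdict.
Trained networks look in the newest picture that a camera, given by its name, has taken for a name from the list of things; names that differ only in an ending like _2 or _b are one class to them, and where a whole thing is asked for, a point or a joint stands for the part that bears it (a point fixed in the world has none). Each returns a list of dicts, best first, with "score" (0 to 1); they miss things now and then, are a little off and sometimes report something else, mostly with a low value. They report only what shows in the picture. A call takes as long as a camera call.
- cut_out(label, camera): "mask" (400x640 bool, what is visible of it) and "box" ([left, top, width, height] in pixels, round what is visible of it).
- pinpoint(label, camera): "pixel" ([column, row] in pixels: a listed point, or the origin of a listed thing).
The state is a dict: "clock": time; "joint_positions": joint angles; "qd": joint speeds; "joint_efforts": joint torques, N m; "tool_pos": TCP position; "tcp_rot": TCP orientation; "wrist_force": force on the tool from outside, world axes, zero at the start; "moment": the same for the moment, N m; "gripper_width": finger opening in m.
Only numpy, scipy, OpenCV 4.12 (cv2) and the standard library are available. Lean on these libraries where they do the work, as an engineer would, in place of code of your own. Each camera call takes 0.05 s, during which the arm holds its last target. There are 200 camera calls.

## Working session

There is one attempt and no reset: what is moved stays moved. The work goes in short steps, Python scripts to look and compute and a tool call to move; the robot and the scene stay as the last step left them, time stands still between calls to the robot, and variables do not carry over. Pictures are saved under pics/ and viewed, about 8 in all and at most 12, crops included, and the job is handed in when it is done.

Besides the shell and the picture viewer there is one more tool, called after "Emit:" by a JSON object that holds its "op" and its "data", one argument or row to a line. send_rows: Moves the arm, as the interface text tells. Its arguments: {"type":"object","properties":{"moves":{"type":"array","items":{"type":"array","items":{"type":"number"}}},"newtons":{"type":"number"}},"required":["moves"]}

```bash
mkdir -p pics; cat > h.py <<'E'
import numpy as np, cv2
from workcell import *
def K(m,):
    f=200/np.tan(np.radians(m["fovy"])/2); return f,m["cx"],m["cy"]
def pose(cam,s=None):
    m=camera_model(cam)
    if cam=="wrist":
        T=np.array(m["T_tool_cam"]);R=np.array(s["tcp_rot"]);p=np.array(s["tool_pos"])
        return m,R@T[:3,:3],R@T[:3,3]+p
    R=np.array(m["R"]);t=np.array(m["t"]);return m,R.T,-R.T@t
def ray(cam,px,s=None):
    m,R,c=pose(cam,s);f,cx,cy=K(m)
    return c,R@np.array([(px[0]-cx)/f,(px[1]-cy)/f,1])
def cloud(cam,D,s=None):
    m,R,c=pose(cam,s);f,cx,cy=K(m);v,u=np.mgrid[:400,:640]
    P=np.stack([(u-cx)/f*D,(v-cy)/f*D,D],-1)
    return P@R.T+c
def tri(rs):
    A=np.zeros((3,3));b=np.zeros(3)
    for c,d in rs:
        d=d/np.linalg.norm(d);M=np.eye(3)-np.outer(d,d);A+=M;b+=M@c
    return np.linalg.solve(A,b)
def atz(r,z): c,d=r; return c+d*(z-c[2])/d[2]
E
python3 - <<'E'
from h import *
s=sense();print(s)
ims=[]
for cam in ["scene","top"]:
    im,D=grab_frame(cam);cv2.imwrite(f"pics/{cam}0.png",im[:,:,::-1]);np.save(cam+"0.npy",D)
    m=camera_model(cam);print(cam,{k:np.round(v,3).tolist() for k,v in m.items() if k!="x"})
    C=cloud(cam,D)
    for l in ["overflow_pipe","short_pipe","tank"]:
        for o in cut_out(l,cam)[:3]:
            k=o["mask"]&(D>0);P=C[k];top=np.percentile(P[:,2],97) if len(P) else 0
            Q=P[P[:,2]>top-.006] if len(P) else P
            print("cut",l,round(o["score"],2),o["box"],len(P),round(top,3),Q.mean(0).round(3) if len(Q) else 0,Q.min(0).round(3) if len(Q) else 0,Q.max(0).round(3)if len(Q) else 0)
    for l in ["overflow_pipe","short_pipe","drain_seat","spigot_top","lid_handle","lid_hinge","tank","dish_a","bottle","brush","jug","scraper"]:
        for o in pinpoint(l,cam)[:2]:
            u,v=map(int,np.round(o["pixel"])); print("pt",l,round(o["score"],2),np.round(o["pixel"],1),C[min(v,399),min(u,639)].round(3))
m=camera_model("wrist");print(m,grasp_offset)
a=cv2.imread("pics/scene0.png");b=cv2.imread("pics/top0.png");
E
python3 -c "
import cv2,numpy as np
a=cv2.imread('pics/scene0.png');b=cv2.imread('pics/top0.png')
cv2.imwrite('pics/both0.png',cv2.resize(np.vstack([a,b]),(480,600),interpolation=cv2.INTER_AREA))"
```

```text
{'clock': 0.0, 'joint_positions': array([ 1.12899233e+00,  4.23860868e-01,  1.63066659e+00, -1.74419295e-05,
        1.08862006e+00, -1.89951600e-02]), 'qd': array([ 4.07343052e-04,  1.72434619e-03, -8.82092426e-04, -1.94799160e-03,
       -3.46205144e-05,  1.25732682e-03]), 'joint_efforts': array([ 7.69518629e-04, -5.44619143e+01, -2.73676103e+01,  6.44524209e-02,
        2.24546401e-02, -1.40255611e-04]), 'tool_pos': array([0.25619364, 0.56947181, 0.2218984 ]), 'tcp_rot': array([[-9.11943324e-01,  4.10315670e-01, -6.50846075e-04],
       [ 4.10316186e-01,  9.11942231e-01, -1.41217814e-03],
       [ 1.40952006e-05, -1.55487911e-03, -9.99998791e-01]]), 'wrist_force': array([ 0.79036717,  0.34477208, -0.09630671]), 'moment': array([ 0.01330751,  0.00917141, -0.01519584]), 'gripper_width': 0.08785628064562112}
scene {'fovy': 50.996, 'cx': 317.372, 'cy': 197.329, 'R': [[-0.676, 0.737, -0.001], [0.499, 0.456, -0.737], [-0.542, -0.499, -0.676]], 't': [0.36, -0.214, 1.584]}
cut overflow_pipe 0.69 [263.9, 121.1, 15.0, 26.0] 337 0.104 [ 0.389 -0.355  0.103] [ 0.368 -0.378  0.099] [ 0.409 -0.
[... 2389 characters left out ...]
32  0.01 ]
pt bottle 0.64 [196.1 172.2] [0.661 0.403 0.094]
pt brush 0.94 [320.1 249.1] [0.425 0.038 0.027]
pt jug 0.66 [170.4 284.5] [0.331 0.502 0.004]
pt scraper 0.85 [473.8 185.4] [ 0.616 -0.455 -0.001]
pt scraper 0.45 [307.3 206.4] [0.534 0.069 0.19 ]
{'fovy': 71.63412136092141, 'cx': 318.27902370344964, 'cy': 201.18311751586313, 'T_tool_cam': array([[ 4.08631399e-04, -9.69579793e-01, -2.44775119e-01,
         6.74711444e-02],
       [ 9.99999653e-01,  2.18609713e-04,  8.03479118e-04,
        -5.77342592e-04],
       [-7.25526898e-04, -2.44775362e-01,  9.69579546e-01,
        -1.62999665e-01],
       [ 0.00000000e+00,  0.00000000e+00,  0.00000000e+00,
         1.00000000e+00]])} -0.0187
```

View pics/both0.png

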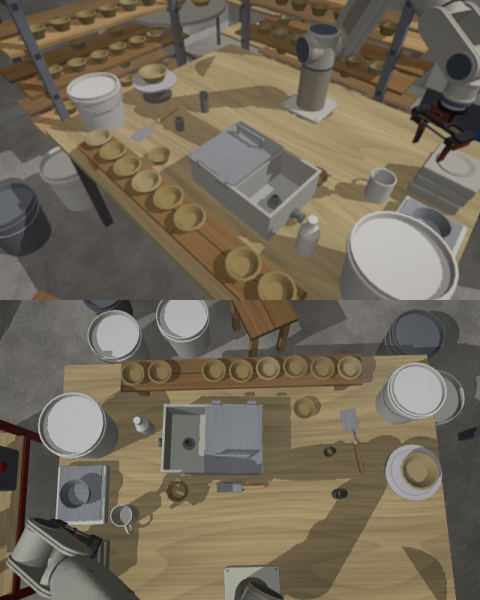

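The tall pipe stands at about (0.388, −0.355), the short one at (0.562, −0.335). The spigot is in the left well and the handle on the right of the tank. I'll get the tank's yaw from the saved depth, and move over the well at the same time.

```bash
python3 - <<'E'
from h import *
for cam in ["top","scene"]:
    C=cloud(cam,np.load(cam+"0.npy")).reshape(-1,3)
    k=(C[:,2]>.125)&(C[:,2]<.16)&(C[:,0]>.4)&(C[:,0]<.85)&(C[:,1]>-.12)&(C[:,1]<.36)
    r=cv2.minAreaRect((C[k][:,:2]*1000).astype(np.float32));print(cam,r)
    k=(C[:,2]>.175)&(C[:,2]<.2)&(C[:,0]>.4)&(C[:,0]<.7)&(C[:,1]>-.12)&(C[:,1]<.2)
    P=C[k];l=cv2.fitLine((P[:,:2]).astype(np.float32),cv2.DIST_HUBER,0,.001,.001).ravel();print(len(P),P.mean(0),l,P.min(0),P.max(0))
p={"drain_seat":([362.9,269.5],[251,192.2]),"spigot_top":([364.6,261.9],[251.8,188.5]),"lid_handle":([332.9,175.8],[308.8,208.1])}
for n,(a,b) in p.items(): print(n,tri([ray("scene",a),ray("top",b)]).round(4))
E
```

```text
top ((614.3521728515625, 139.6378631591797), (388.4605407714844, 282.19256591796875), 87.72235107421875)
197 [0.53235235 0.05873369 0.18807141] [0.04597219 0.99894273 0.53227115 0.05933715] [ 0.52460736 -0.00250445  0.17658548] [0.53895845 0.12470129 0.19735622]
scene ((612.8642578125, 138.31324768066406), (389.59967041015625, 285.3125), 87.79505920410156)
195 [0.53604589 0.0643328  0.18701805] [0.04117655 0.9991519  0.53579414 0.04372244] [ 0.52740462 -0.00347985  0.17526028] [0.54332419 0.12618016 0.19248239]
drain_seat [0.6123 0.2458 0.0142]
spigot_top [0.6146 0.2431 0.047 ]
lid_handle [0.5309 0.0615 0.186 ]
```

Emit:
{"op": "send_rows", "data": {
  "moves": [
    [0.03,0,0.03,0,0,-0.14,1],
    [0.04,-0.02,0.03,0,0,-0.14,1],
    [0.04,-0.03,0.02,0,0,-0.14,1],
    [0.04,-0.04,0.02,0,0,-0.14,1],
    [0.04,-0.04,0.02,0,0,-0.14,1],
    [0.04,-0.04,0.01,0,0,-0.14,1],
    [0.04,-0.04,0.01,0,0,-0.14,1],
    [0.04,-0.04,0,0,0,-0.14,1],
    [0.03,-0.04,0,0,0,-0.05,1],
    [0,0,0,0,0,0,1]
  ]
}}

```text
clock: 2.6
tool_pos: [0.5677, 0.3056, 0.3553]
tcp_rot: [[0.066, 0.998, 0.002], [0.998, -0.066, 0.004], [0.004, 0.002, -1.0]]
wrist_force: [-0.5, 0.1, -0.1]
gripper_width: 0.0877
```

```bash
python3 - <<'E'
from h import *
s=sense();im,D=grab_frame("wrist");cv2.imwrite("pics/w1.png",im[:,:,::-1]);C=cloud("wrist",D,s)
for l,z in [("drain_seat",.016),("spigot_top",.05),("lid_handle",.184)]:
    for o in pinpoint(l,"wrist")[:2]:
        u,v=map(int,np.round(o["pixel"]));print(l,o["score"],o["pixel"],C[v,u].round(4),atz(ray("wrist",o["pixel"],s),z).round(4))
k=(C[...,2]>.043)&(C[...,2]<.06)&(abs(C[...,0]-.614)<.025)&(abs(C[...,1]-.244)<.025)
P=C[k];print(len(P),P.mean(0),P.min(0),P.max(0))
E
```

```text
drain_seat 0.84 [345.2, 200.9] [0.6104 0.2531 0.051 ] [0.6138 0.2444 0.016 ]
spigot_top 0.91 [346.6, 204.7] [0.6136 0.2458 0.0514] [0.613 0.246 0.05 ]
208 [0.61113493 0.24876749 0.0496908 ] [0.59807221 0.23321029 0.04312659] [0.62506883 0.26194049 0.0543808 ]
```

View pics/w1.png

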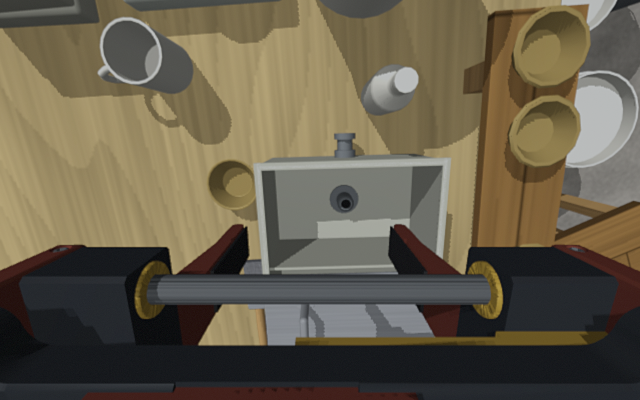

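Spigot at pixel (345, 203) in the open well, at (0.613, 0.2455), which agrees with the other views. Going to the tall pipe.

Emit:
{"op": "send_rows", "data": {
  "moves": [
    [-0.013,-0.047,0,0,0,0.025,1],
    [-0.013,-0.047,0,0,0,0,1],
    [-0.013,-0.047,0,0,0,0,1],
    [-0.013,-0.047,0,0,0,0,1],
    [-0.013,-0.047,0,0,0,0,1],
    [-0.013,-0.047,0,0,0,0,1],
    [-0.013,-0.047,0,0,0,0,1],
    [-0.013,-0.047,0,0,0,0,1],
    [-0.013,-0.047,0,0,0,0,1],
    [-0.013,-0.047,0,0,0,0,1]
  ]
}}

```text
clock: 3.8
tool_pos: [0.4232, -0.1525, 0.3544]
tcp_rot: [[-0.011, 1.0, 0.003], [1.0, 0.011, 0.008], [0.008, 0.003, -1.0]]
wrist_force: [0.6, -0.3, 0.3]
gripper_width: 0.0875
```

Emit:
{"op": "send_rows", "data": {
  "moves": [
    [-0.01,-0.045,-0.03,0,0,0,1],
    [-0.01,-0.045,-0.04,0,0,0,1],
    [-0.01,-0.045,-0.04,0,0,0,1],
    [0,0,0,0,0,0,1]
  ]
}}

```text
clock: 4.2
tool_pos: [0.3976, -0.2706, 0.2602]
tcp_rot: [[-0.018, 1.0, 0.01], [1.0, 0.018, 0.004], [0.004, 0.01, -1.0]]
wrist_force: [-0.6, 0.6, 0.9]
gripper_width: 0.088
```

```bash
python3 - <<'E'
from h import *
s=sense();print(s["tool_pos"],s["tcp_rot"].round(3).tolist());im,D=grab_frame("wrist");cv2.imwrite("pics/w2.png",im[:,:,::-1]);C=cloud("wrist",D,s)
k=(C[...,2]>.098)&(C[...,2]<.112)&(abs(C[...,0]-.388)<.035)&(abs(C[...,1]+.355)<.035)
P=C[k];print(len(P),P.mean(0),P.min(0),P.max(0)); print(cv2.minEnclosingCircle((P[:,:2]*1000).astype(np.float32)))
for o in cut_out("overflow_pipe","wrist")[:2]: print(o["score"],o["box"])
E
```

```text
[ 0.39761617 -0.27063691  0.26018038] [[-0.018, 1.0, 0.01], [1.0, 0.018, 0.004], [0.004, 0.01, -1.0]]
370 [ 0.38489968 -0.3569634   0.10431944] [ 0.36540742 -0.37766532  0.09804276] [ 0.4044931  -0.33769421  0.10795787]
((384.9440002441406, -357.569580078125), 20.098154067993164)
0.61 [293.8, 220.5, 28.0, 52.1]
```

View pics/w2.png

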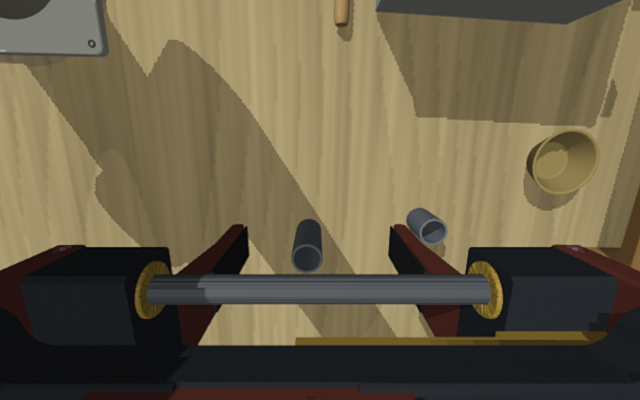

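The tall pipe stands at pixel (307, 258), at (0.386, −0.357) with its top at 0.105. The short pipe is clear at (430, 228). Moving down to grasp.

Emit:
{"op": "send_rows", "data": {
  "moves": [
    [-0.006,-0.043,-0.02,-0.004,0.01,-0.03,1],
    [-0.006,-0.044,-0.03,0,0,-0.025,1],
    [0,0,-0.02,0,0,0,1],
    [0,0,0,0,0,0,1]
  ]
}}

```text
clock: 4.7
tool_pos: [0.3955, -0.3544, 0.1983]
tcp_rot: [[0.025, 1.0, 0.014], [1.0, -0.025, -0.009], [-0.008, 0.014, -1.0]]
wrist_force: [-0.4, 0.8, -0.4]
gripper_width: 0.0879
```

Emit:
{"op": "send_rows", "data": {
  "moves": [
    [-0.009,-0.003,0,0.009,0.014,-0.015,1],
    [0,0,-0.03,0,0,0,1],
    [0,0,-0.03,0,0,0,1],
    [0,0,0,0,0,0,1]
  ]
}}

```text
clock: 5.1
tool_pos: [0.3916, -0.3557, 0.1453]
tcp_rot: [[0.034, 0.999, 0.007], [0.999, -0.034, -0.006], [-0.006, 0.007, -1.0]]
wrist_force: [0.3, 0.0, 0.1]
gripper_width: 0.0878
```

Emit:
{"op": "send_rows", "data": {
  "moves": [
    [-0.005,-0.001,-0.02,0.006,0.007,-0.006,1],
    [0,0,-0.025,0,0,0,1],
    [-0.002,0,-0.02,0.002,0.002,0,1],
    [0,0,-0.01,0,0,0,1],
    [0,0,0,0,0,0,1]
  ]
}}

```text
clock: 5.6
tool_pos: [0.3913, -0.3582, 0.0801]
tcp_rot: [[0.035, 0.999, 0.007], [0.999, -0.035, -0.007], [-0.007, 0.007, -1.0]]
wrist_force: [-0.4, 1.3, 0.2]
gripper_width: 0.0875
```

Emit:
{"op": "send_rows", "data": {
  "moves": [
    [-0.007,0.001,-0.011,0.007,0.007,-0.005,1]
  ]
}}

```text
clock: 5.7
tool_pos: [0.3863, -0.3584, 0.0714]
tcp_rot: [[0.039, 0.999, 0.003], [0.999, -0.039, -0.003], [-0.003, 0.003, -1.0]]
wrist_force: [-0.0, -0.9, 0.3]
gripper_width: 0.0877
```

```bash
python3 - <<'E'
from h import *
s=sense();print(s["tool_pos"],s["tcp_rot"].round(4).tolist(),s["qd"].round(3))
grab_frame("wrist");s=sense();print(s["tool_pos"],s["tcp_rot"].round(4).tolist())
E
```

```text
[ 0.38629662 -0.35837244  0.0714142 ] [[0.039, 0.9992, 0.0032], [0.9992, -0.039, -0.0034], [-0.0032, 0.0034, -1.0]] [-0.084  0.173  0.11   0.    -0.159 -0.034]
[ 0.3839388  -0.35703251  0.06914614] [[0.0396, 0.9992, -0.0005], [0.9992, -0.0396, -0.0], [-0.0001, -0.0005, -1.0]]
```

Emit:
{"op": "send_rows", "data": {
  "moves": [
    [0.001,0,0,0,0,0,-1],
    [0,0,0,0,0,0,-1],
    [0,0,0,0,0,0,-1],
    [0,0,0,0,0,0,-1],
    [0,0,0,0,0,0,-1],
    [0,0,0,0,0,0,-1]
  ],
  "newtons": 30
}}

```text
clock: 6.35
tool_pos: [0.3852, -0.3577, 0.0708]
tcp_rot: [[0.04, 0.999, 0.001], [0.999, -0.04, -0.001], [-0.001, 0.001, -1.0]]
wrist_force: [0.7, -0.2, 0.5]
gripper_width: 0.0432
```

Emit:
{"op": "send_rows", "data": {
  "moves": [
    [0,0,0,0,0,0,-1],
    [0,0,0,0,0,0,-1],
    [0,0,0,0,0,0,-1]
  ]
}}

```text
clock: 6.65
tool_pos: [0.3853, -0.3577, 0.0708]
tcp_rot: [[0.04, 0.999, 0.001], [0.999, -0.04, -0.001], [-0.001, 0.001, -1.0]]
wrist_force: [-0.6, 0.4, 1.1]
gripper_width: 0.0392
```

Emit:
{"op": "send_rows", "data": {
  "moves": [
    [0,0,0.02,0,0,0,-1],
    [0,0,0.03,0,0,0,-1],
    [0,0,0.04,0,0,0,-1],
    [0,0,0.05,0,0,0,-1],
    [0,0,0.05,0,0,0,-1],
    [0,0,0.05,0,0,0,-1],
    [0.01,0.02,0.04,0,0,0,-1],
    [0.015,0.04,0.02,0,0,0,-1],
    [0.015,0.04,0,0,0,0,-1],
    [0.015,0.04,0,0,0,0,-1]
  ]
}}

```text
clock: 7.65
tool_pos: [0.4365, -0.2136, 0.3809]
tcp_rot: [[0.049, 0.999, -0.0], [0.999, -0.049, 0.002], [0.002, -0.0, -1.0]]
wrist_force: [1.5, -0.4, -1.3]
gripper_width: 0.0387
```

Emit:
{"op": "send_rows", "data": {
  "moves": [
    [0.016,0.042,0,0,0,0,-1],
    [0.016,0.042,0,0,0,0,-1],
    [0.016,0.042,0,0,0,0,-1],
    [0.016,0.042,0,0,0,0,-1],
    [0.016,0.042,0,0,0,0,-1],
    [0.016,0.042,0,0,0,0,-1],
    [0.016,0.042,0,0,0,0,-1],
    [0.016,0.042,0,0,0,0,-1],
    [0.016,0.042,0,0,0,0,-1],
    [0.016,0.042,0,0,0,0,-1]
  ]
}}

```text
clock: 8.65
tool_pos: [0.5973, 0.2248, 0.3808]
tcp_rot: [[0.049, 0.999, 0.0], [0.999, -0.049, 0.0], [0.0, 0.0, -1.0]]
wrist_force: [1.0, -0.3, -0.2]
gripper_width: 0.0392
```

Emit:
{"op": "send_rows", "data": {
  "moves": [
    [0.015,0.02,-0.03,0,0,0.008,-1],
    [0,0,-0.04,0,0,0,-1],
    [0,0,-0.04,0,0,0,-1],
    [0,0,-0.04,0,0,0,-1],
    [0,0,-0.02,0,0,0,-1],
    [0,0,0,0,0,0,-1]
  ]
}}

```text
clock: 9.25
tool_pos: [0.6118, 0.2532, 0.203]
tcp_rot: [[0.033, 0.999, 0.0], [0.999, -0.033, 0.001], [0.001, 0.0, -1.0]]
wrist_force: [-0.4, 0.0, -0.9]
gripper_width: 0.0389
```

```bash
python3 - <<'E'
from h import *
s=sense();im,D=grab_frame("wrist");s=sense();print(s["tool_pos"],s["tcp_rot"].round(4).tolist())
cv2.imwrite("pics/w3.png",im[:,:,::-1]);C=cloud("wrist",D,s)
t=s["tool_pos"]
k=(abs(C[...,2]-t[2]-.034)<.006)&(abs(C[...,0]-t[0])<.03)&(abs(C[...,1]-t[1])<.03)
P=C[k];print(len(P),P.mean(0),P.min(0),P.max(0)); print(cv2.minEnclosingCircle((P[:,:2]*1000).astype(np.float32)))
b=[]
for cam in ["scene","top"]:
    i2,D2=grab_frame(cam);cv2.imwrite(f"pics/{cam}3.png",i2[:,:,::-1])
for l in ["spigot_top","drain_seat"]:
  for cam in ["wrist","scene","top"]:
    print(l,cam,[(round(o["score"],2),np.round(o["pixel"],1),atz(ray(cam,o["pixel"],s),.05 if l[0]=="s" else .016).round(4)) for o in pinpoint(l,cam)[:1]])
a=cv2.resize(cv2.imread("pics/scene3.png")[170:330,260:460],(800,640))
w=cv2.imread("pics/w3.png")[100:300,160:500]
cv2.imwrite("pics/c3.png",np.vstack([cv2.resize(a,(425,340)),cv2.resize(w,(425,250))]))
E
```

```text
[0.61245074 0.25342007 0.20446985] [[0.0328, 0.9995, 0.0019], [0.9995, -0.0328, 0.0019], [0.002, 0.0018, -1.0]]
1663 [0.61197566 0.26390461 0.23849005] [0.58261668 0.24619153 0.23247387] [0.64133763 0.27357313 0.2444417 ]
((611.9771728515625, 264.30157470703125), 29.376323699951172)
spigot_top wrist [(0.94, array([320.6, 192.6]), array([0.6144, 0.2505, 0.05  ]))]
spigot_top scene [(0.61, array([366.4, 262.1]), array([0.6139, 0.2485, 0.05  ]))]
spigot_top top [(0.98, array([252.6, 189.1]), array([0.6123, 0.2399, 0.05  ]))]
drain_seat wrist [(0.79, array([319.5, 187.6]), array([0.6133, 0.2497, 0.016 ]))]
drain_seat scene [(0.73, array([365.4, 266.9]), array([0.6052, 0.2418, 0.016 ]))]
drain_seat top [(0.73, array([250.8, 192.7]), array([0.6074, 0.2506, 0.016 ]))]
```

View pics/c3.png

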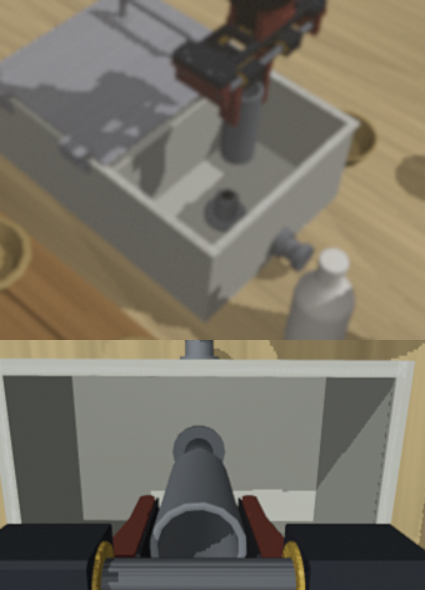

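The pipe is held upright. Its rim (wrist column ≈318) lines up with the spigot collar (≈319), so x is right. I'll correct y by −7 mm and go down to just above the spigot.

Emit:
{"op": "send_rows", "data": {
  "moves": [
    [0,-0.007,-0.03,-0.002,0.001,-0.006,-1],
    [0,0,-0.025,0,0,0,-1],
    [0,-0.001,-0.012,0,0,0,-1]
  ]
}}

```text
clock: 10.0
tool_pos: [0.6176, 0.2471, 0.1448]
tcp_rot: [[0.039, 0.999, 0.017], [0.999, -0.039, 0.006], [0.007, 0.017, -1.0]]
wrist_force: [0.7, 0.1, -0.5]
gripper_width: 0.0389
```

```bash
python3 - <<'E'
from h import *
grab_frame("wrist");s=sense();im,D=grab_frame("wrist");print(s["tool_pos"],s["tcp_rot"].round(4).tolist(),s["wrist_force"])
C=cloud("wrist",D,s)
cv2.imwrite("pics/w4.png",im[:,:,::-1]);
i2,D2=grab_frame("scene")
w=im[140:300,220:420,::-1];a=i2[210:290,320:420,::-1]
cv2.imwrite("pics/c4.png",np.hstack([cv2.resize(w,(400,320)),cv2.resize(a,(400,320),interpolation=cv2.INTER_CUBIC)]))
# collar/spigot from depth
k=(C[...,2]>.012)&(C[...,2]<.022)&(abs(C[...,0]-.613)<.04)&(abs(C[...,1]-.246)<.04)
P=C[k];print(len(P),P.min(0),P.max(0))
# fit circle outer edge R=27 by hull
if len(P)>10:
    h=cv2.convexHull((P[:,:2]).astype(np.float32))[:,0]
    h=h[h[:,1]>.246]
    from scipy.optimize import least_squares
    print(least_squares(lambda c:np.hypot(*(h-c).T)-.027,[.613,.246],loss="soft_l1",f_scale=.001).x,len(h))
E
```

```text
[0.6167003  0.24650873 0.14319792] [[0.0391, 0.9991, 0.0146], [0.9992, -0.0391, 0.005], [0.0056, 0.0144, -0.9999]] [-2.20375918 -0.36025415 -1.5828368 ]
988 [0.57301689 0.20723058 0.01200852] [0.65236738 0.28590029 0.02101425]
[0.60960748 0.27506958] 9
```

View pics/c4.png

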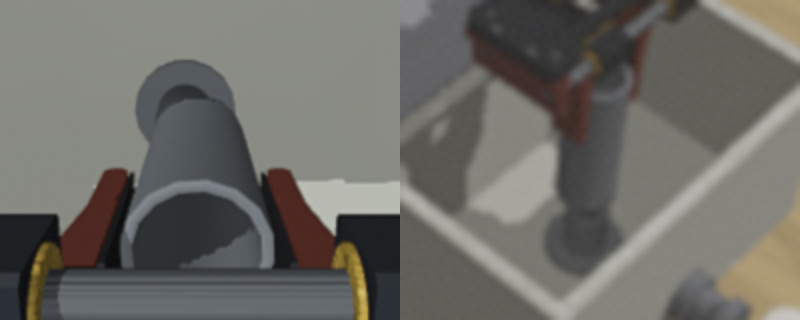

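Emit:
{"op": "send_rows", "data": {
  "moves": [
    [-0.004,0,0,-0.006,0.0145,0,-1]
  ]
}}

```text
clock: 10.25
tool_pos: [0.6144, 0.2473, 0.1469]
tcp_rot: [[0.039, 0.999, 0.003], [0.999, -0.039, 0.0], [0.0, 0.003, -1.0]]
wrist_force: [-0.4, 0.3, -0.7]
gripper_width: 0.0393
```

```bash
python3 - <<'E'
from h import *
R0=np.array([[0.0391, 0.9991, 0.0146], [0.9992, -0.0391, 0.005], [0.0056, 0.0144, -0.9999]])
s0={"tool_pos":np.array([.6167,.2465,.1432]),"tcp_rot":R0}
for px in [(312.7,170),(288,193),(337.5,193)]: print(px,atz(ray("wrist",px,s0),.016))
im,D=grab_frame("wrist");grab_frame("wrist");s=sense();im,D=grab_frame("wrist");print(s["tool_pos"],s["tcp_rot"].round(4).tolist(),s["wrist_force"])
w=im[140:300,220:420,::-1]
cv2.imwrite("pics/c5.png",cv2.resize(w,(600,480)))
E
```

```text
(312.7, 170) [0.61272822 0.27440443 0.016     ]
(288, 193) [0.5852497  0.25083952 0.016     ]
(337.5, 193) [0.63823345 0.24861809 0.016     ]
[0.61426042 0.24757687 0.14697815] [[0.0388, 0.9992, 0.0033], [0.9992, -0.0389, 0.0003], [0.0005, 0.0033, -1.0]] [ 0.2477107   0.07786467 -1.28074678]
```

View pics/c5.png

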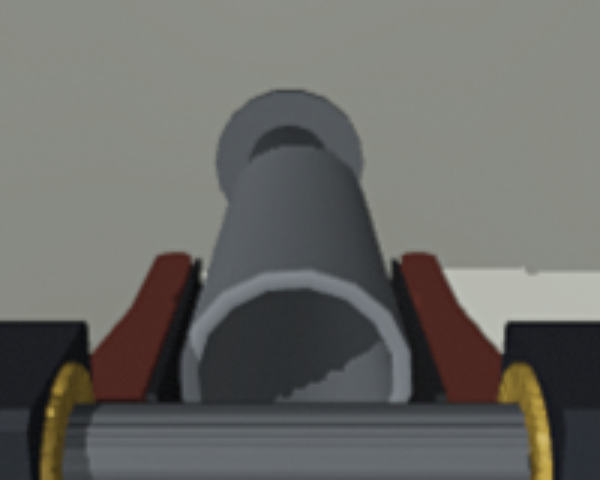

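Emit:
{"op": "send_rows", "data": {
  "moves": [
    [-0.003,0,-0.008,0,0.004,0,-1],
    [-0.001,0,-0.008,0,0.002,0,-1],
    [-0.001,0,-0.008,0,0.003,0,-1],
    [-0.001,0,-0.006,0,0.003,0,-1]
  ]
}}

```text
clock: 10.8
tool_pos: [0.6088, 0.2481, 0.1167]
tcp_rot: [[0.038, 0.999, -0.006], [0.999, -0.038, 0.002], [0.002, -0.006, -1.0]]
wrist_force: [0.6, 0.1, 2.4]
gripper_width: 0.0386
```

Emit:
{"op": "send_rows", "data": {
  "moves": [
    [0.003,-0.001,0,-0.002,-0.006,0,-1],
    [0.001,0,-0.004,0,0,0,-1]
  ]
}}

```text
clock: 11.0
tool_pos: [0.6127, 0.247, 0.1115]
tcp_rot: [[0.038, 0.999, -0.0], [0.999, -0.038, -0.001], [-0.001, -0.0, -1.0]]
wrist_force: [-0.2, -0.8, -0.2]
gripper_width: 0.039
```

The pipe is past the taper with no contact force. Continuing down.

Emit:
{"op": "send_rows", "data": {
  "moves": [
    [0,0,-0.008,0,0.001,0,-1],
    [0,0,-0.006,0,0.001,0,-1],
    [0,0,-0.006,0,0.001,0,-1]
  ]
}}

```text
clock: 11.3
tool_pos: [0.613, 0.2469, 0.0899]
tcp_rot: [[0.039, 0.999, -0.003], [0.999, -0.039, -0.001], [-0.001, -0.003, -1.0]]
wrist_force: [0.6, -0.4, -0.9]
gripper_width: 0.0393
```

Emit:
{"op": "send_rows", "data": {
  "moves": [
    [0,0,-0.003,0,-0.001,0,-1],
    [0,0,-0.003,0,0,0,-1],
    [0,0,-0.003,0,0,0,-1]
  ]
}}

```text
clock: 11.6
tool_pos: [0.6135, 0.2473, 0.0864]
tcp_rot: [[0.039, 0.999, -0.003], [0.999, -0.039, -0.0], [-0.0, -0.003, -1.0]]
wrist_force: [-9.8, -3.8, 26.3]
gripper_width: 0.0388
```

26 N up at z = 0.0864, against 0.087 expected, so the pipe is on the collar. Releasing.

Emit:
{"op": "send_rows", "data": {
  "moves": [
    [0,0,0.001,0,0,0,-1],
    [0,0,0,0,0,0,0.5],
    [0,0,0,0,0,0,0.5],
    [0,0,0,0,0,0,1],
    [0,0,0,0,0,0,1],
    [0,0,0,0,0,0,1]
  ]
}}

```text
clock: 12.2
tool_pos: [0.6138, 0.2475, 0.0878]
tcp_rot: [[0.039, 0.999, -0.001], [0.999, -0.039, 0.0], [0.0, -0.001, -1.0]]
wrist_force: [0.6, 0.4, 0.1]
gripper_width: 0.0756
```

Emit:
{"op": "send_rows", "data": {
  "moves": [
    [0,0,0.02,0,0,0,1],
    [0,0,0.03,0,0,0,1],
    [0,0,0.04,0,0,0,1],
    [0,0,0.04,0,0,0,1],
    [0,0,0.03,0,0,0,1],
    [-0.01,-0.02,0.03,0,0,0,1]
  ]
}}

```text
clock: 12.8
tool_pos: [0.5992, 0.2268, 0.2762]
tcp_rot: [[0.038, 0.999, -0.014], [0.999, -0.038, -0.004], [-0.005, -0.014, -1.0]]
wrist_force: [0.9, -0.1, -0.2]
gripper_width: 0.0878
```

```bash
python3 - <<'E'
from h import *
grab_frame("wrist");s=sense();im,D=grab_frame("wrist");print(s["tool_pos"],s["tcp_rot"].round(4).tolist(),s["gripper_width"])
C=cloud("wrist",D,s)
k=(C[...,2]>.1)&(C[...,2]<.135)&(abs(C[...,0]-.613)<.035)&(abs(C[...,1]-.247)<.035)
P=C[k];Q=P[P[:,2]>np.percentile(P[:,2],97)-.012];print(len(P),np.percentile(P[:,2],[50,90,97]),Q.min(0),Q.max(0),cv2.minEnclosingCircle((Q[:,:2]*1000).astype(np.float32)))
for o in pinpoint("lid_handle","wrist")[:1]:print(o,atz(ray("wrist",o["pixel"],s),.184))
i2,D2=grab_frame("scene");a=i2[190:310,300:450,::-1]
for o in pinpoint("lid_handle","scene")[:1]:print(o,atz(ray("scene",o["pixel"],s),.184))
cv2.imwrite("pics/c6.png",np.hstack([im[60:360,140:500,::-1],cv2.resize(a,(375,300),interpolation=cv2.INTER_CUBIC)]))
E
```

```text
[0.59982487 0.22413826 0.28200404] [[0.0389, 0.9992, -0.0088], [0.9992, -0.039, -0.0039], [-0.0043, -0.0086, -1.0]] 0.08769007797509061
416 [0.12133432 0.12262145 0.12317792] [0.59334491 0.22739518 0.11127907] [0.63199351 0.26700062 0.1239674 ] ((612.9965209960938, 247.2961883544922), 19.956382751464844)
{'pixel': [263.6, 344.5], 'score': 0.64} [0.53025476 0.06082579 0.184     ]
{'pixel': [332.2, 177.6], 'score': 0.71} [0.53811013 0.06045096 0.184     ]
```

View pics/c6.png

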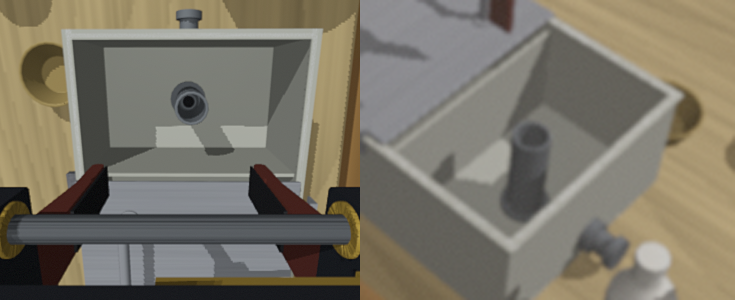

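The pipe stands upright on the collar, with its top at 0.121–0.123 and its axis at (0.613, 0.247). Next the handle, expected at (0.534, 0.059, 0.184).

Emit:
{"op": "send_rows", "data": {
  "moves": [
    [-0.02,-0.045,0.01,0.004,-0.009,0,1],
    [-0.02,-0.045,0,0,0,0,1],
    [-0.02,-0.04,0,0,0,0,1],
    [0,0,0,0,0,0,1]
  ]
}}

```text
clock: 13.45
tool_pos: [0.5338, 0.0942, 0.2752]
tcp_rot: [[0.035, 0.999, -0.02], [0.999, -0.035, -0.004], [-0.004, -0.02, -1.0]]
wrist_force: [-0.4, -0.0, 0.5]
gripper_width: 0.0878
```

```bash
python3 - <<'E'
from h import *
grab_frame("wrist");s=sense();im,D=grab_frame("wrist");print(s["tool_pos"],s["tcp_rot"].round(4).tolist(),s["gripper_width"])
C=cloud("wrist",D,s);cv2.imwrite("pics/c7.png",im[:,:,::-1])
k=(C[...,2]>.175)&(C[...,2]<.2)&(abs(C[...,0]-.534)<.03)&(abs(C[...,1]-.06)<.075)
P=C[k];print(len(P),P.mean(0),P.min(0),P.max(0),cv2.fitLine(P[:,:2].astype(np.float32),cv2.DIST_HUBER,0,.001,.001).ravel())
for o in pinpoint("lid_handle","wrist")[:1]:print(o,atz(ray("wrist",o["pixel"],s),.184))
E
```

```text
[0.53506117 0.09580136 0.27529872] [[0.0347, 0.9992, -0.0189], [0.9994, -0.0348, -0.0026], [-0.0033, -0.0188, -0.9998]] 0.08771017208495949
1226 [0.533002   0.07786418 0.18961281] [0.52564047 0.02380385 0.17579079] [0.54031813 0.1254575  0.19301629] [0.03663848 0.9993286  0.5336944  0.08959431]
{'pixel': [318.4, 238.7], 'score': 0.59} [0.53117303 0.05996903 0.184     ]
```

View pics/c7.png

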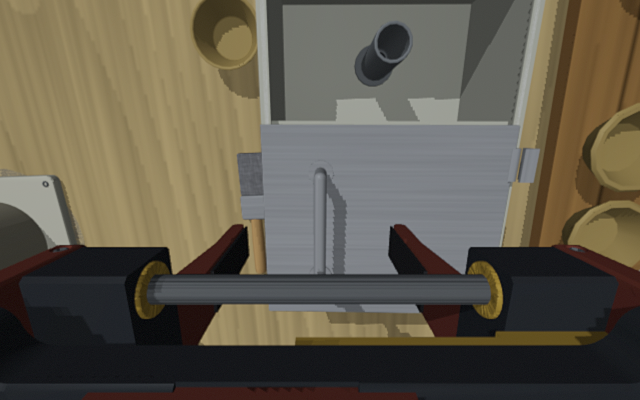

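The handle bar runs from (320, 170) to (320, 270) in the wrist view. That gives a midpoint of (0.533, 0.060, 0.184). The pipe still stands. Moving onto the handle.

Emit:
{"op": "send_rows", "data": {
  "moves": [
    [-0.001,-0.035,-0.02,0.003,-0.019,0,1],
    [0,0,-0.03,0,0.002,0,1],
    [0,0,-0.025,0,0.002,0,1]
  ]
}}

```text
clock: 13.9
tool_pos: [0.5413, 0.066, 0.2013]
tcp_rot: [[0.028, 1.0, 0.008], [1.0, -0.028, 0.003], [0.003, 0.008, -1.0]]
wrist_force: [-0.4, -0.4, 0.2]
gripper_width: 0.0877
```

Emit:
{"op": "send_rows", "data": {
  "moves": [
    [-0.008,-0.006,-0.008,-0.003,0.008,-0.01,1],
    [-0.002,0,-0.01,0,0.003,0,1],
    [-0.001,0,-0.008,0,0.001,0,1]
  ]
}}

```text
clock: 14.2
tool_pos: [0.5297, 0.0622, 0.1711]
tcp_rot: [[0.036, 0.999, -0.01], [0.999, -0.036, -0.0], [-0.001, -0.01, -1.0]]
wrist_force: [-0.4, -0.0, -0.5]
gripper_width: 0.0877
```

```bash
python3 -c "
from h import *
grab_frame('wrist');s=sense();print(s['tool_pos'],s['tcp_rot'].round(4).tolist(),s['wrist_force'])"
```

```text
[0.5289864  0.06215989 0.17007965] [[0.0357, 0.9993, -0.0115], [0.9994, -0.0357, -0.0005], [-0.0009, -0.0115, -0.9999]] [-0.29348213 -0.06906228 -0.02243841]
```

Emit:
{"op": "send_rows", "data": {
  "moves": [
    [0.0035,-0.002,-0.002,0,-0.011,0,1],
    [0,0,0,0,0,0,-1],
    [0,0,0,0,0,0,-1],
    [0,0,0,0,0,0,-1],
    [0,0,0,0,0,0,-1],
    [0,0,0,0,0,0,-1],
    [0,0,0,0,0,0,-1],
    [0,0,0,0,0,0,-1],
    [0,0,0,0,0,0,-1],
    [0,0,0,0,0,0,-1]
  ],
  "newtons": 30
}}

```text
clock: 15.25
tool_pos: [0.5353, 0.0607, 0.171]
tcp_rot: [[0.035, 0.999, 0.006], [0.999, -0.035, 0.0], [0.0, 0.006, -1.0]]
wrist_force: [0.1, 0.5, 0.7]
gripper_width: 0.0197
```

Emit:
{"op": "send_rows", "data": {
  "moves": [
    [0,0,0,0,0,0,-1],
    [0,0,0,0,0,0,-1],
    [0,0,0,0,0,0,-1]
  ]
}}

```text
clock: 15.55
tool_pos: [0.533, 0.0607, 0.1707]
tcp_rot: [[0.035, 0.999, 0.001], [0.999, -0.035, 0.0], [0.0, 0.001, -1.0]]
wrist_force: [-0.8, -0.8, 0.0]
gripper_width: 0.0113
```

Gripping the 12 mm bar (opening 11.3 mm). I'll lift along the hinge arc in short chunks, the first 15°.

Emit:
{"op": "send_rows", "data": {
  "moves": [
    [0.002,0,0.008,0,0,0,-1],
    [0.002,0,0.009,0,0,0,-1],
    [0.003,0,0.009,0,0,0,-1],
    [0.003,0,0.008,0,0,0,-1],
    [0.004,0,0.008,0,0,0,-1],
    [0.004,0,0.008,0,0,0,-1]
  ],
  "newtons": 40
}}

```text
clock: 16.15
tool_pos: [0.5508, 0.06, 0.2222]
tcp_rot: [[0.035, 0.999, -0.003], [0.999, -0.035, -0.001], [-0.001, -0.003, -1.0]]
wrist_force: [3.3, -0.9, -7.5]
gripper_width: 0.0112
```

Emit:
{"op": "send_rows", "data": {
  "moves": [
    [0.004,0,0.007,0,0,0,-1],
    [0.004,0,0.007,0,0,0,-1],
    [0.005,0,0.007,0,0,0,-1],
    [0.005,0,0.007,0,0,0,-1],
    [0.006,-0.001,0.007,0,0,0,-1],
    [0.006,0,0.007,0,0,0,-1]
  ]
}}

```text
clock: 16.75
tool_pos: [0.5807, 0.0589, 0.2673]
tcp_rot: [[0.035, 0.999, -0.009], [0.999, -0.035, -0.001], [-0.001, -0.009, -1.0]]
wrist_force: [-1.3, -2.6, -6.5]
gripper_width: 0.0108
```

Emit:
{"op": "send_rows", "data": {
  "moves": [
    [0.006,0,0.006,0,-0.004,0,-1],
    [0.006,0,0.006,0,-0.003,0,-1],
    [0.007,0,0.005,0,0,0,-1],
    [0.007,-0.001,0.005,0,0,0,-1],
    [0.006,0,0.004,0,0,0,-1]
  ]
}}

```text
clock: 17.25
tool_pos: [0.6127, 0.0577, 0.2972]
tcp_rot: [[0.035, 0.999, -0.007], [0.999, -0.035, -0.001], [-0.002, -0.007, -1.0]]
wrist_force: [-2.8, -5.2, -3.7]
gripper_width: 0.0107
```

```bash
python3 - <<'E'
from h import *
for c in ["wrist","top"]: grab_frame(c)
s=sense();print(s['tool_pos'],s['tcp_rot'].round(4).tolist(),s['wrist_force'],s["gripper_width"])
im,D=grab_frame("scene");C=cloud("scene",D);i2,D2=grab_frame("top");C2=cloud("top",D2)
x=np.array([.9992,-.0385]);y=np.array([.0385,.9992]);o=np.array([.613,.2473])-.110*y
for C in (C,C2):
    tx=(C[...,:2]-o)@x;ty=(C[...,:2]-o)@y;h=C[...,2]
    for lo,hi in [(-.19,-.10),(0.0,.026)]:
        k=(ty>lo)&(ty<hi)&(tx>-.06)&(tx<.115)&(h>.15)
        # plane points: within 25mm of the 45deg line band
        d=(tx-.128)+(h-.141); k&=abs(d)<.035
        if k.sum()>20:
            l=cv2.fitLine(np.c_[tx[k],h[k]].astype(np.float32),cv2.DIST_HUBER,0,.001,.001).ravel();print(k.sum(),np.degrees(np.arctan2(-l[1],l[0])),l)
cv2.imwrite("pics/c8.png",np.hstack([cv2.resize(im[80:320,200:450,::-1],(400,384)),cv2.resize(i2[60:300,180:430,::-1],(400,384))]))
E
```

```text
[0.61349131 0.05767852 0.2979063 ] [[0.0355, 0.9994, -0.005], [0.9994, -0.0355, -0.0015], [-0.0017, -0.0049, -1.0]] [-5.81898464 -1.9525153   2.56500205] 0.011054056102934213
1842 42.189453 [ 0.74092823 -0.67158425  0.03641337  0.2297925 ]
940 42.10151 [ 0.74195814 -0.6704462   0.02679677  0.23857614]
642 42.041878 [ 0.7426555  -0.6696736   0.03062949  0.23427325]
90 42.572357 [ 0.73642355 -0.6765208  -0.02505233  0.2835447 ]
```

View pics/c8.png

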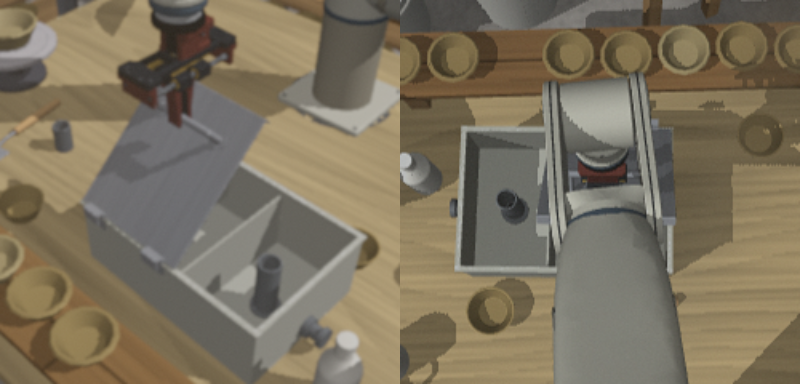

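The lid is at about 42.2° and the pipe stands in the well, at (267, 285) in the left picture. Adding the last 2.8°.

Emit:
{"op": "send_rows", "data": {
  "moves": [
    [0.004,0,0.002,0,-0.003,0,-1],
    [0.003,0,0.002,0,-0.002,0,-1],
    [0.002,0,0.001,0,0,0,-1],
    [0,0,0,0,0,0,-1]
  ]
}}

```text
clock: 17.85
tool_pos: [0.6223, 0.0573, 0.3041]
tcp_rot: [[0.036, 0.999, -0.001], [0.999, -0.036, -0.002], [-0.002, -0.001, -1.0]]
wrist_force: [-3.2, -2.4, -2.8]
gripper_width: 0.0109
```

```bash
cat > ang.py <<'E'
from h import *
for c in ["wrist","wrist"]: grab_frame(c)
s=sense();print(s['tool_pos'],s['tcp_rot'].round(4).tolist(),s['wrist_force'],s["gripper_width"],s["clock"])
x=np.array([.9992,-.0385]);y=np.array([.0385,.9992]);o=np.array([.613,.2473])-.110*y
for c in ["scene","top"]:
    im,D=grab_frame(c);C=cloud(c,D)
    tx=(C[...,:2]-o)@x;ty=(C[...,:2]-o)@y;h=C[...,2]
    for lo,hi in [(-.19,-.10),(0.0,.026)]:
        k=(ty>lo)&(ty<hi)&(tx>-.06)&(tx<.115)&(h>.15)&(abs(tx-.128+h-.141)<.03)
        if k.sum()>20:
            l=cv2.fitLine(np.c_[tx[k],h[k]].astype(np.float32),cv2.DIST_HUBER,0,.001,.001).ravel();print(c,k.sum(),np.degrees(np.arctan2(-l[1],l[0])))
    k=(h>.1)&(h<.135)&(abs(C[...,0]-.613)<.035)&(abs(C[...,1]-.247)<.035);P=C[k]
    if len(P)>10: print("pipe",len(P),np.percentile(P[:,2],[90,97]),P.min(0),P.max(0))
E
python3 ang.py
```

```text
[0.62194622 0.05732457 0.30392056] [[0.0356, 0.9994, -0.0013], [0.9994, -0.0356, -0.002], [-0.002, -0.0012, -1.0]] [-3.01384071 -2.31925279 -0.66819047] 0.011030613620553803 17.95
scene 1815 45.065365
scene 944 44.956676
pipe 202 [0.12188228 0.12300979] [0.59505314 0.22949705 0.1003739 ] [0.63448161 0.2684382  0.12397954]
top 620 44.806854
top 108 44.340008
pipe 86 [0.12178938 0.12457499] [0.59349231 0.22913852 0.1007793 ] [0.63219656 0.26739565 0.12617743]
```

Emit:
{"op": "send_rows", "data": {
  "moves": [
    [0,0,0,0,0,0,-1],
    [0,0,0,0,0,0,-1],
    [0,0,0,0,0,0,-1]
  ]
}}

```text
clock: 18.35
tool_pos: [0.6216, 0.0573, 0.3037]
tcp_rot: [[0.036, 0.999, -0.002], [0.999, -0.036, -0.002], [-0.002, -0.002, -1.0]]
wrist_force: [-2.2, -1.6, -1.1]
gripper_width: 0.0108
```

```bash
python3 ang.py && python3 -c "
from workcell import *
print(job_done())"
```

```text
[0.62158378 0.05736408 0.3036767 ] [[0.0355, 0.9994, -0.0018], [0.9994, -0.0355, -0.002], [-0.0021, -0.0017, -1.0]] [-2.7998775  -1.48893665 -1.61343759] 0.010808197130356906 18.45
scene 1819 44.893288
scene 960 44.838764
pipe 199 [0.12130933 0.12264569] [0.59277996 0.22908771 0.10001529] [0.63519714 0.26843619 0.1235864 ]
top 617 44.769714
top 111 44.2975
pipe 85 [0.12235671 0.12447673] [0.59369055 0.22888077 0.10057631] [0.6332084  0.26733541 0.12569624]
the job is handed in; nothing more can be done
None
```

The taller pipe is on the drain spigot, and the lid is being held open at about 45° by its handle. I handed the job in at about 18.5 s.

- **Pipe:** I pushed it down until it met the collar, with 26 N upward on the wrist, then released it. It stands upright, with its top at about 0.122 m against the 0.121 m expected.
- **Lid:** The last depth checks gave 44.8–44.9° from the scene camera. The top camera gave 44.8°, and 44.3° on a small patch with few points. The lid sank by about 0.1° over the last half second. The gripper is holding the bar with 40 N, and its opening reads 10.8 mm on the 12 mm bar.
- **Other things on the bench:** The arm never came near them, and those in view looked undisturbed. I did not measure their positions again at the end.

No check failed.

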